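Take the wire spool off the locking spindle

TASK

Take the copper wire spool off the upright spindle of the wire stand and set it down gently, upright on its wide flange, in the blue crate, then let go. The red crossbar at the spindle's top locks the spool: turn the spool by its white collar until the slot in its top lines up with the bar, then slide it straight up and off without wrenching it against the bar. Leave the green spool, the glue bottle and the screwdriver where they are.

Things in the scene. Friction and masses are not known exactly. Their poses are not given: they have to be found in the camera images.
- spool: Copper wire spool, white plastic, 0.2 to 0.45 kg, 78 mm high. Origin: centre of its underside; z up along the bore. From below: flange 88 mm across (0-5 mm), copper winding 78 mm across (5-40), flange 88 mm across (40-45), grip collar 52 mm across (45-78; grip it from above with the pads near 70). It starts seated on the stand, its slot not lined up with the bar.
- spool_key (a point): Centre of the spool's top face (the collar's top), 78 mm above its origin, same axes. The top 8 mm is a key plate: a 19 mm square hole for the spindle and through it a slot 41 mm long, 11 mm wide, lying along the x axis (a half turn is the same). Below the plate the bore is 42 mm wide and open.
- stand: Wire stand fixed to the bench: dark steel base 130 x 130 x 12 mm with an aluminium rest disc 60 mm across; the spool sits on the disc, 20 mm above the origin. Origin: centre of the base's underside, at bench level. The spindle, steel, 16 mm across, stands upright in its centre and turns only stiffly (brake, 0.5 N m).
- spindle_tip (a point): The spindle's top end, on its axis, 118 mm above the stand's origin. The spool is off when its underside is above this. The red bar lies 10 to 16 mm below this point: 36 mm long (18 mm each side), 5 mm wide. It may stand at any angle, which NO pose here tells (not the stand's axes): see it, or feel for it.
- crossbar (a point): Centre of the red bar's underside, on the axis, 102 mm above the stand's origin (axes are the stand's, not the bar's). The seated spool rises 4 mm before its top meets the bar. To feel for the bar, pull up lightly (5 to 10 N) and turn until it gives; it passes within about 8 degrees of lined up. More than 25 N is wrenching.
- crate: Open blue plastic crate, fixed to the bench, 160 x 160 mm outside, 45 mm high, walls 4 mm. Origin: centre of its underside, z up, x and y along its sides.
- crate_in (a point): Centre of the crate's inner floor, axes as the crate's.
- spare: Bystander: green spool, 72 mm across, 50 mm high, standing. Origin: centre of its underside.
- glue: Bystander: white glue bottle, 50 mm across, 130 mm high, standing. Origin: centre of its underside.
- driver: Bystander: screwdriver with a red handle, 170 mm long, lying along its x axis.
- tub: Clear tub of bamboo sticks, fixed to the bench, 100 x 130 x 60 mm high. Origin: centre of its underside.
There are look-alikes about, which are no part of the job. Of the things shaped like the stand, the steel one is meant. Several things look just like the crate: the one meant starts farthest to the robot's right.

How it is judged:
By the outcome, as a careful person would: the job done as asked, in the order asked, and still so for the second after the job is handed in, with the robot touching nothing.
It also fails if it takes over 72 s, if anything falls off the work surface, if the arm or the gripper's body presses on something with over 40 N, if the wrist force passes 120 N, or if a joint passes its speed limit or range.

ROBOT

A 6-joint arm with a two-finger parallel gripper is mounted at the origin on the work surface. World frame = base frame: x ahead of the robot, y to its left, z up, the work surface at z = 0. Lengths are in m, angles in rad, forces in N, time in s.
With the tool pointing down it reaches from about 0.225 to 0.725 m from the base axis. Payload 3.1 kg.
Tool frame: the origin (TCP) lies at the very end of the fingers, on their centre line; the grasp point (between the pads) lies 19 mm behind it; z points along the fingers, x is the direction in which the jaws open and shut, and the axes are right-handed (so a half turn about z gives the same grasp; the last joint's range is limited). The gripper opens to 85 mm and grips with 20 to 120 N. Pads are 22 mm wide; open, the fingers measure 114 mm over their backs; the gripper's body (76 mm by 85 mm) begins 54 mm behind the grasp point. The pads swing forward as they close: fully open they stand 13 mm farther back than shut.
Start: joints at [1.037, 0.048, 0.099, 1.622, 0, 1.443], TCP at [0.207, 0.482, 0.231] pointing down, gripper open.
Joint ranges: [-2.91, 2.91], [-0.99, 1.94], [-1.21, 1.42], [-2.12, 2.29], [-1.49, 1.47], [-3.14, 3.14]. Speed limits (rad/s): [2.79, 2.79, 3.14, 3.14, 3.14, 3.14].

INTERFACE

Orientations are given as a 3x3 rotation matrix whose columns are the frame's x, y, z axes.
In Python, from rig import * gives the robot as it stands.
- The arm moves only by the tool drive_tool, never from a script. Its argument "moves" is a list of rows, each an object with "claw": the closure, from 0 (fully open) to 1 (shut); "travel": the shift along the world's x, y, z in cm, a list of three; "roll": the turn about the world's z in rad. In form: [{"claw": claw, "travel": [x, y, z], "roll": roll}, ...]. A call has 1 to 8 rows; each row is the pose to reach, as a shift and turn from the pose commanded when the call began; what a row does not reach only later rows make up. A row lasts 1/8 s, in which the tool goes at most 62.5 mm and 10.7 degrees, less where a joint would pass 70% of its speed; a pose out of reach is approached as far as the arm can. A call with a gripper value outside its range is refused whole. The fingers move at their own pace and stop on an object; "force" is the grip in N (left out, the last holds). Time passes only in rows, so rows that repeat a pose let the fingers close. It gives the time, the measured TCP pose, the force and the opening at its end, in the units of the state.
- get_state(): the state, without advancing time (a new reading comes with each control period).
- capture(name): name is "side" or "top"; returns (picture, depth): 400x640x3 uint8, red, green, blue; 400x640 float32, m along the optical axis (not along the pixel's ray), 0 where there is no reading.
- camera_model(name): a dict with "camera_matrix" (3x3 intrinsics, pixels), "view" (4x4, takes a point from world to camera coordinates). Camera axes: x right, y down, z forward; pixel columns grow to the right and rows downward; lengths in m; the calibration is good to about 2 mm. A picture is of the moment at which its call begins. camera_model takes no time and is no camera call.
- job_done(): hands the job in, once; it reports no verdict.
Trained networks look in the newest picture that a camera, given by its name, has taken for a name from the list of things; names that differ only in an ending like _2 or _b are one class to them, and where a whole thing is asked for, a point or a joint stands for the part that bears it (a point fixed in the world has none). Each returns a list of dicts, best first, with "conf" (0 to 1); they miss things now and then, are a little off and sometimes report something else, mostly with a low value. They report only what shows in the picture. A call takes as long as a camera call. They do not tell look-alikes from the thing itself.
- boxes_of(target, camera): "centre" ([column, row] as shares, 0 to 1, of the picture: columns of its width, rows of its height, amid what is visible of it).
The state is a dict: "clock": time; "joint_pos": joint angles; "dq": joint speeds; "tau": joint torques, N m; "position": TCP position; "orientation": TCP orientation; "ft_force": force on the tool from outside, world axes, zero at the start; "ft_torque": the same for the moment, N m; "opening": finger opening in m.
Only numpy, scipy, OpenCV 4.12 (cv2) and the standard library are available. Lean on these libraries where they do the work, as an engineer would, in place of code of your own. Each camera call takes 0.05 s, during which the arm holds its last target. There are 200 camera calls.

## Working session

There is one attempt and no reset: what is moved stays moved. The work goes in short steps, Python scripts to look and compute and a tool call to move; the robot and the scene stay as the last step left them, time stands still between calls to the robot, and variables do not carry over. Pictures are saved under pics/ and viewed, about 8 in all and at most 12, crops included, and the job is handed in when it is done.

Besides the shell and the picture viewer there is one more tool, called after ">>>" as name(argument=value, ...), one argument or row to a line, values as JSON. drive_tool: Moves the arm, as the interface text tells. Its arguments: {"type":"object","properties":{"moves":{"type":"array"},"force":{"type":"number"}},"required":["moves"]}

```bash
mkdir -p pics; cat > h.py <<'E'
from rig import *
import numpy as np, cv2
def save(im,n): cv2.imwrite('pics/'+n,cv2.cvtColor(im,cv2.COLOR_RGB2BGR))
def world(cam,d,u,v):
    m=camera_model(cam);K=np.array(m['camera_matrix']);V=np.array(m['view'])
    p=d*np.linalg.inv(K)@np.array([u,v,1.]); return V[:3,:3].T@(p-V[:3,3])
def cloud(cam,d):
    m=camera_model(cam);K=np.array(m['camera_matrix']);V=np.array(m['view'])
    v,u=np.mgrid[:400,:640]; p=(np.linalg.inv(K)@np.stack([u.ravel(),v.ravel(),np.ones(u.size)]))*d.ravel()
    return (V[:3,:3].T@(p-V[:3,3:])).T.reshape(400,640,3)
E
python3 - <<'E'
from h import *
ims=[]
for c in ['top','side']:
    im,d=capture(c); save(im,c+'0.png'); np.savez(c+'0.npz',im=im,d=d)
    W=cloud(c,d)
    for t in ['spool','spool_key','stand','spindle_tip','crossbar','crate','spare']:
        for b in boxes_of(t,c)[:4]:
            u,v=b['centre'][0]*640,b['centre'][1]*400
            print(c,t,round(b['conf'],2),int(u),int(v),W[int(v),int(u)].round(3))
print(get_state())
E
```

```text
top spool 0.96 391 185 [ 0.579 -0.215  0.098]
top spool_key 0.79 385 188 [ 0.57  -0.198  0.084]
top stand 0.92 376 254 [ 0.353 -0.167  0.123]
top stand 0.76 392 190 [ 0.561 -0.216  0.114]
top stand 0.64 453 176 [ 0.625 -0.441  0.026]
top stand 0.55 388 190 [ 0.563 -0.207  0.092]
top spindle_tip 0.97 390 190 [ 0.562 -0.212  0.1  ]
top spindle_tip 0.9 369 250 [ 0.362 -0.154  0.025]
top spindle_tip 0.73 456 174 [ 0.627 -0.44   0.06 ]
top crossbar 0.83 453 175 [ 0.629 -0.441  0.025]
top crossbar 0.8 391 188 [ 0.57  -0.216  0.092]
top crossbar 0.77 374 253 [ 0.356 -0.162  0.112]
top crossbar 0.67 196 217 [0.457 0.442 0.05 ]
top crate 0.83 270 206 [0.505 0.196 0.003]
top crate 0.71 240 272 [0.272 0.291 0.006]
top crate 0.18 395 189 [ 0.563 -0.225  0.12 ]
top spare 0.71 335 147 [ 0.713 -0.028  0.047]
side spool 0.75 389 253 [ 0.546 -0.231  0.076]
side spool_key 0.68 388 252 [ 0.544 -0.229  0.08 ]
side spool_key 0.52 222 139 [0.447 0.428 0.055]
side stand 0.79 308 291 [ 0.343 -0.17   0.029]
side stand 0.71 382 272 [ 0.527 -0.236  0.016]
side stand 0.69 475 313 [ 0.618 -0.45   0.018]
side spi
[... 537 characters left out ...]
,
       -2.78047286e-05,  1.44298505e+00]), 'dq': array([ 1.70950936e-03, -2.61631459e-04, -4.47171094e-05, -5.81483967e-04,
        5.05871174e-04,  9.59795585e-04]), 'tau': array([ 2.17112001e-04, -3.38588440e+01,  3.20125186e+01,  7.33683373e-04,
       -2.77071586e-04,  2.30284741e-06]), 'position': array([0.20728636, 0.4823543 , 0.23134246]), 'orientation': array([[ 3.94775531e-01,  9.18777600e-01,  5.50016084e-05],
       [ 9.18777599e-01, -3.94775533e-01,  3.84332026e-05],
       [ 5.70248549e-05,  3.53617578e-05, -9.99999998e-01]]), 'ft_force': array([-0.51801194,  0.22982779, -0.32945766]), 'ft_torque': array([-0.04977481,  0.00790446,  0.02307609]), 'opening': 0.08502462392660064}
```

View pics/top0.png

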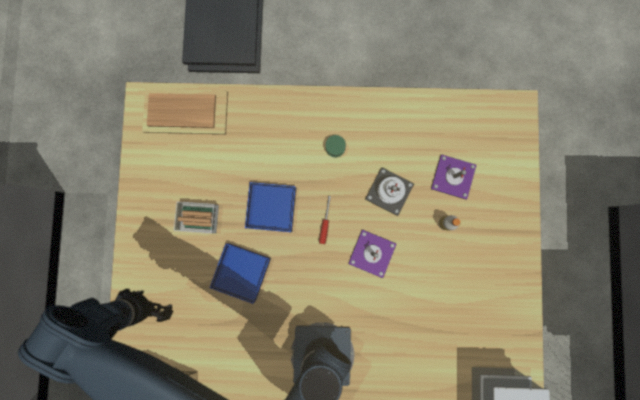

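View pics/side0.png

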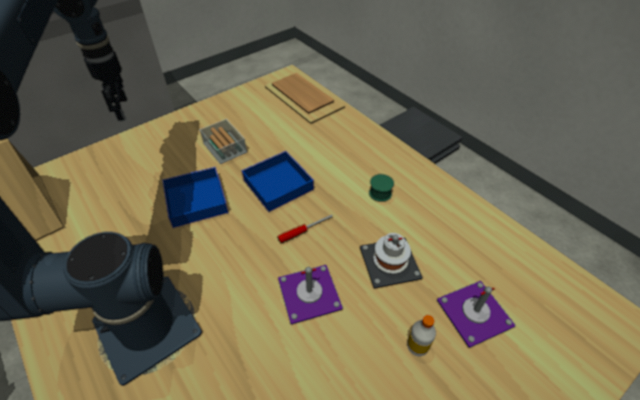

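The top view shows the copper spool on the dark stand at (391,190). The purple stands are decoys. The blue crate farthest right is at (270,206). Next I'll measure both more closely.

```bash
python3 - <<'E'
from h import *
T=np.load('top0.npz');im,d=T['im'],T['d'];W=cloud('top',d)
hsv=cv2.cvtColor(im,cv2.COLOR_RGB2HSV)
m=cv2.inRange(hsv,(100,120,40),(130,255,255)); 
n,l,s,c=cv2.connectedComponentsWithStats(m)
for i in range(1,n):
    if s[i,4]>500:
        k=(l==i);print('px',c[i],s[i]); P=W[k];r=P[P[:,2]>.03]
        print('all',cv2.minAreaRect(P[:,:2].astype(np.float32)),'rim',len(r),r[:,2].mean().round(3) if len(r) else 0, cv2.minAreaRect(r[:,:2].astype(np.float32)) if len(r)>5 else 0)
for c,u0,v0 in [('top',391,189),('side',390,250)]:
    T=np.load(c+'0.npz');im,d=T['im'],T['d'];W=cloud(c,d)
    R=W[v0-35:v0+35,u0-35:u0+35].reshape(-1,3)
    R=R[d[v0-35:v0+35,u0-35:u0+35].ravel()>0]
    for a,b in [(.055,.072),(.09,.105),(.108,.125)]:
        q=R[(R[:,2]>a)&(R[:,2]<b)]
        if len(q)>4:print(c,a,len(q),q.mean(0).round(4),cv2.minEnclosingCircle(q[:,:2].astype(np.float32)))
    big=cv2.resize(im[v0-25:v0+25,u0-25:u0+25],(400,400),interpolation=cv2.INTER_CUBIC)
    if c=='top':A=big
    else: save(np.hstack([A,big]),'crop0.png')
# base corners of stand (dark), glue
print(W.shape)
E
```

```text
px [270.35646501 206.44365362] [ 248  184   46   45 1686]
all ((0.49678322672843933, 0.12341855466365814), (0.28818076848983765, 0.15084929764270782), 85.86131286621094) rim 6 1.402 ((0.41115614771842957, -0.014852609485387802), (0.0, 0.0), 0.0)
px [243.72046332 265.45328185] [ 219  244   49   48 1295]
all ((0.3021427392959595, 0.16909636557102203), (0.17114309966564178, 0.39191147685050964), 7.061861991882324) rim 76 0.152 ((0.3050738275051117, 0.16425149142742157), (0.16651670634746552, 0.3815745413303375), 7.061861515045166)
top 0.055 310 [ 0.568  -0.2222  0.0655] ((0.5701950192451477, -0.2241782546043396), 0.04414132237434387)
top 0.09 137 [ 0.5689 -0.2234  0.0982] ((0.5682916641235352, -0.22405725717544556), 0.026024868711829185)
top 0.108 28 [ 0.569  -0.2231  0.114 ] ((0.5695159435272217, -0.22486349940299988), 0.017236091196537018)
side 0.055 444 [ 0.557  -0.2294  0.0655] ((0.5676847696304321, -0.2198297530412674), 0.045043881982564926)
side 0.09 255 [ 0.5635 -0.224   0.097 ] ((0.5681399703025818, -0.22188353538513184), 0.027027461677789688)
side 0.108 47 [ 0.5666 -0.2229  0.1131] ((0.5687516927719116, -0.22064495086669922), 0.016314441338181496)
(400, 640, 3)
```

View pics/crop0.png

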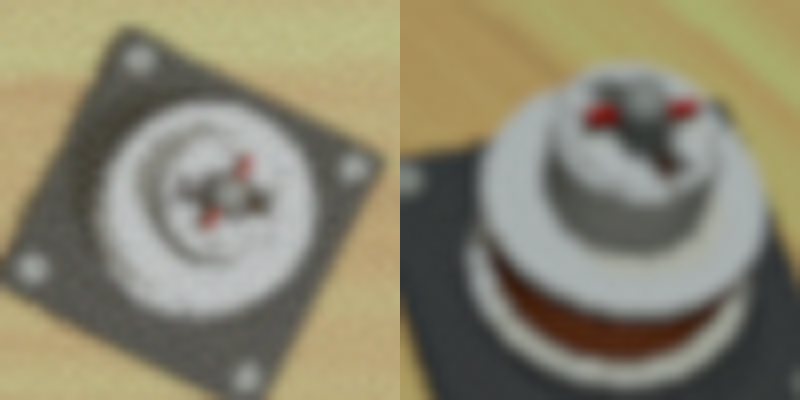

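The crop shows the red bar (top crop, about (243,162) to (210,218)) crossing the dark slot ((182,188) to (265,207)), so they're well out of line. I'll work out both angles by intersecting rays with the known heights.

```bash
cat >> h.py <<'E'
def plane(cam,u,v,z):
    a=world(cam,1.,u,v);m=camera_model(cam);V=np.array(m['view']);o=-V[:3,:3].T@V[:3,3]
    return o+(a-o)*(z-o[2])/(a[2]-o[2])
E
python3 - <<'E'
from h import *
C=np.array([.5685,-.2230])
def pr(n,c,a,b,z):
    p,q=plane(c,*a,z)[:2],plane(c,*b,z)[:2];e=q-p
    print(n,p.round(4),q.round(4),'mid',((p+q)/2).round(4),'len',np.linalg.norm(e).round(4),'ang',np.degrees(np.arctan2(e[1],e[0])).round(1))
f=lambda x,y,u0,v0:(u0-25+(x+.5)/8-.5,v0-25+(y+.5)/8-.5)
t=lambda x,y:f(x,y,391,189); s=lambda x,y:f(x,y,390,250)
pr('bar top','top',t(243,162),t(210,218),.105)
pr('bar side','side',s(200,115),s(283,107),.105)
pr('slot top','top',t(180,188),t(266,207),.098)
pr('slot side','side',s(212,85),s(268,170),.098)
for c,u0,v0 in [('top',391,189),('side',390,250)]:
    T=np.load(c+'0.npz');im=T['im'][v0-25:v0+25,u0-25:u0+25].astype(int);W=cloud(c,T['d'])[v0-25:v0+25,u0-25:u0+25]
    red=im[...,0]-np.maximum(im[...,1],im[...,2])
    V,U=np.nonzero(red>40); P=np.array([plane(c,u+u0-25,v+v0-25,.108)[:2] for u,v in zip(U,V)])
    P=P[np.linalg.norm(P-C,axis=1)<.024]
    w=np.linalg.svd(P-P.mean(0))[2][0];print(c,'red',len(P),P.mean(0).round(4),np.degrees(np.arctan2(w[1],w[0])).round(1))
    V,U=np.nonzero((im.sum(2)<330)&(red<30)); P=np.array([plane(c,u+u0-25,v+v0-25,.098)[:2] for u,v in zip(U,V)])
    P=P[np.linalg.norm(P-C,axis=1)<.0225]
    w=np.linalg.svd(P-P.mean(0))[2][0];print(c,'dark',len(P),P.mean(0).round(4),np.degrees(np.arctan2(w[1],w[0])).round(1))
# crate rim/floor
d=np.load('top0.npz')['d'];W=cloud('top',d)[176:236,240:302].reshape(-1,3)
for a,b in [(.038,.052),(-.004,.012)]:
    q=W[(W[:,2]>a)&(W[:,2]<b)];print(a,len(q),q.mean(0).round(3))
q=W[(W[:,2]>.035)&(W[:,2]<.055)];print(cv2.minAreaRect(q[:,:2].astype(np.float32)))
E
```

```text
bar top [ 0.5825 -0.2303] [ 0.5591 -0.2172] mid [ 0.5708 -0.2238] len 0.0269 ang 150.6
bar side [ 0.559  -0.2144] [ 0.5808 -0.2278] mid [ 0.5699 -0.2211] len 0.0256 ang -31.4
slot top [ 0.572  -0.2058] [ 0.565  -0.2412] mid [ 0.5685 -0.2235] len 0.0361 ang -101.1
slot side [ 0.5743 -0.2054] [ 0.5649 -0.2385] mid [ 0.5696 -0.2219] len 0.0344 ang -105.8Traceback (most recent call last):
  File "<stdin>", line 16, in <module>
ValueError: operands could not be broadcast together with shapes (0,) (2,)
```

Both cameras agree: the bar lies at about -31° (149°) and the slot at about 77°. The slot therefore needs about +72° (1.27 rad), and the spool axis is at about (0.569, -0.2225). I'm approaching with the jaws at 30° yaw.

>>> drive_tool(
  moves=[
    {"claw": 0,"travel": [2,-4,0.5],"roll": -0.04},
    {"claw": 0,"travel": [4.5,-9,0.5],"roll": -0.08},
    {"claw": 0,"travel": [7,-14,0.5],"roll": -0.12},
    {"claw": 0,"travel": [9.5,-19,0.5],"roll": -0.16},
    {"claw": 0,"travel": [12,-24,0.5],"roll": -0.2},
    {"claw": 0,"travel": [14.5,-29,0.5],"roll": -0.24},
    {"claw": 0,"travel": [17,-33,0.5],"roll": -0.28},
    {"claw": 0,"travel": [19,-37,0.5],"roll": -0.32},
  ],
)

```text
clock: 1.8
position: [0.3981, 0.1108, 0.2365]
orientation: [[0.665, 0.747, 0.001], [0.747, -0.665, 0.0], [0.001, 0.001, -1.0]]
ft_force: [1.2, 0.3, -0.2]
opening: 0.0851
```

```bash
python3 - <<'E'
from h import *
d=np.load('top0.npz')['d'];im=np.load('top0.npz')['im'];W=cloud('top',d)
X=W[176:236,240:302].reshape(-1,3)
for a,b in [(.038,.055),(-.01,.012)]:
    q=X[(X[:,2]>a)&(X[:,2]<b)];print(a,len(q),q.mean(0).round(3) if len(q) else '')
hsv=cv2.cvtColor(im,cv2.COLOR_RGB2HSV);m=cv2.inRange(hsv,(100,120,40),(130,255,255));m[:, :240]=0;m[:,305:]=0;m[240:]=0
V,U=np.nonzero(m)
P=np.array([plane('top',u,v,.045)[:2] for u,v in zip(U,V)],np.float32);print('rim-plane',cv2.minAreaRect(P))
s=get_state();print(s['clock'],s['position'],s['joint_pos'].round(2))
E
```

```text
0.038 241 [0.502 0.192 0.045]
-0.01 3311 [0.507 0.193 0.003]Traceback (most recent call last):
  File "<stdin>", line 8, in <module>
  File "h.py", line 12, in plane
    a=world(cam,1.,u,v);m=camera_model(cam);V=np.array(m['view']);o=-V[:3,:3].T@V[:3,3]
  File "h.py", line 5, in world
    m=camera_model(cam);K=np.array(m['camera_matrix']);V=np.array(m['view'])
ValueError: time passes only in moves, steps and waits
```

>>> drive_tool(
  moves=[
    {"claw": 0,"travel": [2.5,-5,0],"roll": -0.05},
    {"claw": 0,"travel": [5,-10,0],"roll": -0.1},
    {"claw": 0,"travel": [7.5,-15,0],"roll": -0.15},
    {"claw": 0,"travel": [10,-20,0],"roll": -0.2},
    {"claw": 0,"travel": [12.5,-24.5,0],"roll": -0.25},
    {"claw": 0,"travel": [15,-29,0],"roll": -0.3},
    {"claw": 0,"travel": [16.5,-32,-2],"roll": -0.32},
    {"claw": 0,"travel": [17.2,-33.5,-4],"roll": -0.32},
  ],
)

```text
clock: 2.8
position: [0.5697, -0.2243, 0.1952]
orientation: [[0.866, 0.5, -0.0], [0.5, -0.866, 0.0], [-0.0, -0.0, -1.0]]
ft_force: [-0.8, -0.7, 0.4]
opening: 0.0849
```

>>> drive_tool(
  moves=[
    {"claw": 0,"travel": [0,0,-1],"roll": 0},
    {"claw": 0,"travel": [0,0,-1],"roll": 0},
  ],
)

```text
clock: 3.05
position: [0.5681, -0.221, 0.1851]
orientation: [[0.865, 0.502, -0.003], [0.502, -0.865, 0.002], [-0.001, -0.003, -1.0]]
ft_force: [0.1, -0.7, -0.1]
opening: 0.0857
```

>>> drive_tool(
  moves=[
    {"claw": 0,"travel": [0,0,-3],"roll": 0},
    {"claw": 0,"travel": [0,0,-6],"roll": 0},
    {"claw": 0,"travel": [0,0,-8],"roll": 0},
    {"claw": 0,"travel": [0,0,-9.5],"roll": 0},
    {"claw": 0,"travel": [0,0,-10.6],"roll": 0},
    {"claw": 0,"travel": [0,0,-11.4],"roll": 0},
    {"claw": 0,"travel": [0,0,-11.6],"roll": 0},
    {"claw": 0,"travel": [0,0,-11.6],"roll": 0},
  ],
)

```text
clock: 4.05
position: [0.5695, -0.2228, 0.0707]
orientation: [[0.865, 0.501, 0.001], [0.501, -0.865, -0.0], [0.0, 0.0, -1.0]]
ft_force: [0.7, 0.2, 0.1]
opening: 0.0855
```

>>> drive_tool(
  force=40,
  moves=[
    {"claw": 0.3,"travel": [0,0,0],"roll": 0},
    {"claw": 0.4,"travel": [0,0,0],"roll": 0},
    {"claw": 0.5,"travel": [0,0,0],"roll": 0},
    {"claw": 0.6,"travel": [0,0,0],"roll": 0},
    {"claw": 0.6,"travel": [0,0,0],"roll": 0},
    {"claw": 0.6,"travel": [0,0,0],"roll": 0},
  ],
)

```text
clock: 4.8
position: [0.5694, -0.2231, 0.0712]
orientation: [[0.865, 0.501, 0.001], [0.501, -0.865, -0.001], [0.0, 0.001, -1.0]]
ft_force: [-2.3, -1.0, 5.5]
opening: 0.0516
```

```bash
python3 - <<'E'
from h import *
print({k:np.round(v,4) for k,v in get_state().items() if k!='tau'})
A,_=capture('top');B,_=capture('side')
f=lambda im,u,v:cv2.resize(im[v-40:v+40,u-40:u+40],(400,400),interpolation=cv2.INTER_CUBIC)
save(np.hstack([f(A,391,189),f(B,390,240)]),'grip.png')
E
```

```text
{'clock': np.float64(4.8), 'joint_pos': array([-4.8270e-01,  2.9310e-01,  5.7600e-02,  1.3342e+00, -6.0000e-04,
        5.6330e-01]), 'dq': array([-0.003 , -0.0021,  0.0008, -0.0007, -0.0006, -0.0002]), 'position': array([ 0.5694, -0.2231,  0.0712]), 'orientation': array([[ 8.654e-01,  5.010e-01,  7.000e-04],
       [ 5.011e-01, -8.654e-01, -1.000e-03],
       [ 1.000e-04,  1.200e-03, -1.000e+00]]), 'ft_force': array([-2.3452, -1.0398,  5.5213]), 'ft_torque': array([-0.1338,  0.4498,  0.0297]), 'opening': np.float64(0.0516)}
```

View pics/grip.png

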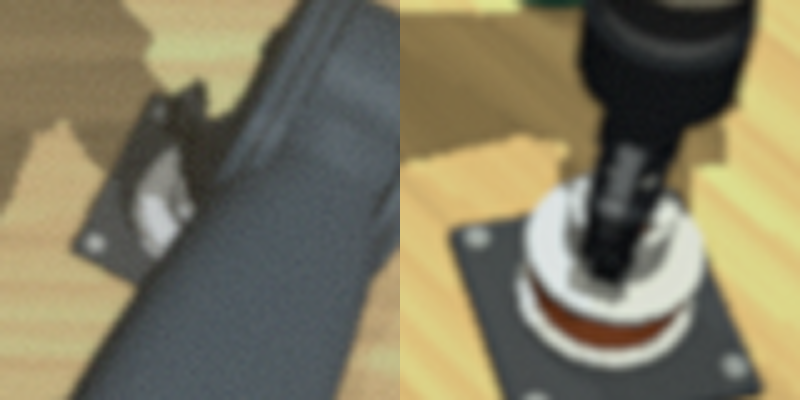

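>>> drive_tool(
  force=60,
  moves=[
    {"claw": 0.6,"travel": [0,0,0.1],"roll": 0},
    {"claw": 0.6,"travel": [0,0,0.2],"roll": 0},
    {"claw": 0.6,"travel": [0,0,0.2],"roll": 0},
  ],
)

```text
clock: 5.28
position: [0.5691, -0.2225, 0.0715]
orientation: [[0.865, 0.501, -0.001], [0.501, -0.865, 0.001], [-0.0, -0.001, -1.0]]
ft_force: [0.0, -0.8, -0.5]
opening: 0.0506
```

>>> drive_tool(
  moves=[
    {"claw": 0.6,"travel": [0,0,0],"roll": 0.1},
    {"claw": 0.6,"travel": [0,0,0],"roll": 0.25},
    {"claw": 0.6,"travel": [0,0,0],"roll": 0.4},
    {"claw": 0.6,"travel": [0,0,0],"roll": 0.5},
    {"claw": 0.6,"travel": [0,0,0],"roll": 0.5},
  ],
)

```text
clock: 5.9
position: [0.5693, -0.2219, 0.0715]
orientation: [[0.52, 0.854, -0.0], [0.854, -0.52, 0.002], [0.001, -0.001, -1.0]]
ft_force: [1.1, 1.4, -2.3]
opening: 0.0506
```

```bash
python3 - <<'E'
from h import *
print({k:np.round(v,4) for k,v in get_state().items() if k!='tau'})
E
```

```text
{'clock': np.float64(5.9), 'joint_pos': array([-0.482 ,  0.2937,  0.0587,  1.3369,  0.0014,  0.0645]), 'dq': array([-0.0005, -0.0013, -0.0026,  0.0047, -0.0028,  0.0268]), 'position': array([ 0.5693, -0.2219,  0.0715]), 'orientation': array([[ 5.197e-01,  8.543e-01, -3.000e-04],
       [ 8.543e-01, -5.197e-01,  1.700e-03],
       [ 1.300e-03, -1.100e-03, -1.000e+00]]), 'ft_force': array([ 1.1186,  1.3964, -2.3277]), 'ft_torque': array([ 0.1493, -0.2193, -0.0019]), 'opening': np.float64(0.0506)}
```

>>> drive_tool(
  moves=[
    {"claw": 0.6,"travel": [0,0,0],"roll": 0.15},
    {"claw": 0.6,"travel": [0,0,0],"roll": 0.3},
    {"claw": 0.6,"travel": [0,0,0],"roll": 0.45},
    {"claw": 0.6,"travel": [0,0,0],"roll": 0.6},
    {"claw": 0.6,"travel": [0,0,0],"roll": 0.7},
    {"claw": 0.6,"travel": [0,0,0],"roll": 0.77},
    {"claw": 0.6,"travel": [0,0,0],"roll": 0.77},
    {"claw": 0.6,"travel": [0,0,0],"roll": 0.77},
  ],
)

```text
clock: 6.9
position: [0.5687, -0.2223, 0.0715]
orientation: [[-0.221, 0.975, -0.002], [0.975, 0.221, 0.001], [0.001, -0.001, -1.0]]
ft_force: [0.3, 0.2, -3.3]
opening: 0.0506
```

>>> drive_tool(
  moves=[
    {"claw": 0.6,"travel": [0,0,0.1],"roll": 0},
    {"claw": 0.6,"travel": [0,0,0.2],"roll": 0},
    {"claw": 0.6,"travel": [0,0,0.2],"roll": 0},
  ],
)

```text
clock: 7.28
position: [0.5693, -0.2227, 0.0744]
orientation: [[-0.222, 0.975, 0.0], [0.975, 0.222, -0.0], [-0.0, 0.0, -1.0]]
ft_force: [1.1, -0.9, -3.2]
opening: 0.0505
```

>>> drive_tool(
  moves=[
    {"claw": 0.6,"travel": [0,0,0.05],"roll": 0},
    {"claw": 0.6,"travel": [0,0,0.1],"roll": 0},
    {"claw": 0.6,"travel": [0,0,0.1],"roll": 0},
  ],
)

```text
clock: 7.65
position: [0.5693, -0.2227, 0.0754]
orientation: [[-0.222, 0.975, 0.0], [0.975, 0.222, -0.0], [-0.0, 0.0, -1.0]]
ft_force: [-0.7, -0.6, -3.0]
opening: 0.0507
```

```bash
python3 - <<'E'
from h import *
print({k:np.round(v,4) for k,v in get_state().items() if k!='tau'})
B,_=capture('side')
f=lambda im,u,v:cv2.resize(im[v-40:v+40,u-40:u+40],(480,480),interpolation=cv2.INTER_CUBIC)
save(f(B,390,240),'turned.png')
E
```

```text
{'clock': np.float64(7.65), 'joint_pos': array([-0.4825,  0.2914,  0.0638,  1.3432, -0.    , -0.7067]), 'dq': array([ 0.0006,  0.0009, -0.0012,  0.002 ,  0.0008, -0.0002]), 'position': array([ 0.5693, -0.2227,  0.0754]), 'orientation': array([[-2.223e-01,  9.750e-01,  1.000e-04],
       [ 9.750e-01,  2.223e-01, -1.000e-04],
       [-1.000e-04,  1.000e-04, -1.000e+00]]), 'ft_force': array([-0.709 , -0.6327, -3.0222]), 'ft_torque': array([-0.0307, -0.0174, -0.0073]), 'opening': np.float64(0.0507)}
```

View pics/turned.png

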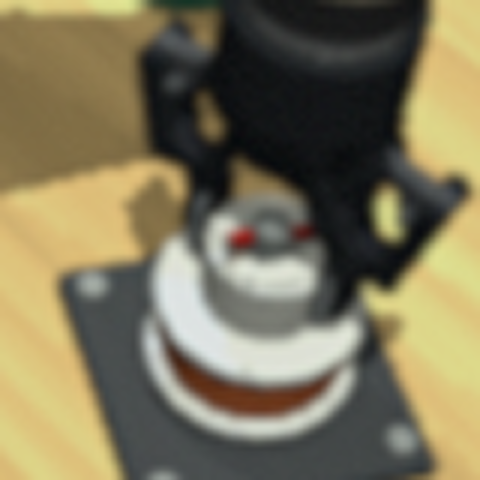

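The picture shows the red bar at (240,237)–(305,232) with no separate dark slot, so the two look lined up. The only load is the spool's 3 N weight. I'll lift in small steps and watch the force.

>>> drive_tool(
  moves=[
    {"claw": 0.6,"travel": [0,0,0.1],"roll": 0},
    {"claw": 0.6,"travel": [0,0,0.1],"roll": 0},
  ],
)

```text
clock: 7.95
position: [0.5693, -0.2226, 0.0764]
orientation: [[-0.222, 0.975, 0.0], [0.975, 0.222, 0.0], [-0.0, 0.0, -1.0]]
ft_force: [0.2, 0.3, -3.1]
opening: 0.0508
```

>>> drive_tool(
  moves=[
    {"claw": 0.6,"travel": [0,0,0.1],"roll": 0},
    {"claw": 0.6,"travel": [0,0,0.1],"roll": 0},
  ],
)

```text
clock: 8.2
position: [0.5693, -0.2226, 0.0774]
orientation: [[-0.222, 0.975, 0.0], [0.975, 0.222, 0.0], [0.0, 0.0, -1.0]]
ft_force: [-0.2, 0.1, -2.6]
opening: 0.0505
```

>>> drive_tool(
  moves=[
    {"claw": 0.6,"travel": [0,0,0.1],"roll": 0},
    {"claw": 0.6,"travel": [0,0,0.1],"roll": 0},
  ],
)

```text
clock: 8.45
position: [0.5693, -0.2226, 0.0784]
orientation: [[-0.222, 0.975, 0.0], [0.975, 0.222, 0.0], [0.0, 0.0, -1.0]]
ft_force: [0.5, 0.5, -3.1]
opening: 0.0507
```

>>> drive_tool(
  moves=[
    {"claw": 0.6,"travel": [0,0,0.15],"roll": 0},
    {"claw": 0.6,"travel": [0,0,0.3],"roll": 0},
    {"claw": 0.6,"travel": [0,0,0.4],"roll": 0},
  ],
)

```text
clock: 8.82
position: [0.5693, -0.2226, 0.0824]
orientation: [[-0.222, 0.975, 0.0], [0.975, 0.222, 0.0], [0.0, 0.0, -1.0]]
ft_force: [-1.0, 1.2, -4.7]
opening: 0.0506
```

>>> drive_tool(
  moves=[
    {"claw": 0.6,"travel": [0,0,0.2],"roll": 0},
    {"claw": 0.6,"travel": [0,0,0.4],"roll": 0},
    {"claw": 0.6,"travel": [0,0,0.6],"roll": 0},
    {"claw": 0.6,"travel": [0,0,0.8],"roll": 0},
  ],
)

```text
clock: 9.32
position: [0.5692, -0.2229, 0.0906]
orientation: [[-0.222, 0.975, -0.0], [0.975, 0.222, -0.001], [-0.001, -0.0, -1.0]]
ft_force: [0.5, -0.4, -3.7]
opening: 0.0506
```

>>> drive_tool(
  moves=[
    {"claw": 0.6,"travel": [0,0,0.5],"roll": 0},
    {"claw": 0.6,"travel": [0,0,1],"roll": 0},
    {"claw": 0.6,"travel": [0,0,1.7],"roll": 0},
    {"claw": 0.6,"travel": [0,0,2.5],"roll": 0},
    {"claw": 0.6,"travel": [0,0,3.3],"roll": 0},
    {"claw": 0.6,"travel": [0,0,4],"roll": 0},
    {"claw": 0.6,"travel": [0,0,4.5],"roll": 0},
  ],
)

```text
clock: 10.2
position: [0.5695, -0.2227, 0.136]
orientation: [[-0.222, 0.975, 0.001], [0.975, 0.222, -0.0], [-0.0, 0.0, -1.0]]
ft_force: [-0.3, 1.1, -3.4]
opening: 0.0501
```

```bash
python3 - <<'E'
from h import *
B,d=capture('side');save(B,'lift.png')
E
```

```text
(no output)
```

View pics/lift.png

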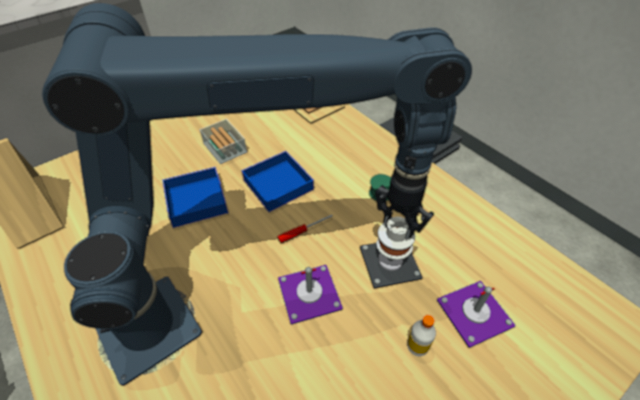

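The side view shows the spool rising with the gripper (395,240), nothing else disturbed. I'll lift it clear of the tip and carry it over.

>>> drive_tool(
  moves=[
    {"claw": 0.6,"travel": [0,0,0.8],"roll": 0},
    {"claw": 0.6,"travel": [0,0,1.8],"roll": 0},
    {"claw": 0.6,"travel": [0,0,3],"roll": 0},
    {"claw": 0.6,"travel": [0,0,4.2],"roll": 0},
    {"claw": 0.6,"travel": [0,0,5.4],"roll": 0},
    {"claw": 0.6,"travel": [0,0,6.3],"roll": 0},
    {"claw": 0.6,"travel": [0,0,6.8],"roll": 0},
    {"claw": 0.6,"travel": [0,0,6.8],"roll": 0},
  ],
)

```text
clock: 11.25
position: [0.5695, -0.2228, 0.2037]
orientation: [[-0.222, 0.975, 0.001], [0.975, 0.222, -0.0], [-0.0, 0.001, -1.0]]
ft_force: [-0.6, 0.4, -3.5]
opening: 0.0507
```

>>> drive_tool(
  moves=[
    {"claw": 0.6,"travel": [-0.2,1,0],"roll": 0},
    {"claw": 0.6,"travel": [-0.5,3,0],"roll": 0},
    {"claw": 0.6,"travel": [-0.9,6,0],"roll": 0},
    {"claw": 0.6,"travel": [-1.4,9,0],"roll": 0},
    {"claw": 0.6,"travel": [-1.9,12,0],"roll": 0},
    {"claw": 0.6,"travel": [-2.4,15,0],"roll": 0},
    {"claw": 0.6,"travel": [-2.8,18,0],"roll": 0},
    {"claw": 0.6,"travel": [-3.3,21,0],"roll": 0},
  ],
)

```text
clock: 12.25
position: [0.5351, -0.0101, 0.2031]
orientation: [[-0.223, 0.975, -0.001], [0.975, 0.223, 0.001], [0.001, -0.0, -1.0]]
ft_force: [-0.4, 0.0, -3.1]
opening: 0.0506
```

>>> drive_tool(
  moves=[
    {"claw": 0.6,"travel": [-0.5,3,0],"roll": 0},
    {"claw": 0.6,"travel": [-0.9,6,0],"roll": 0},
    {"claw": 0.6,"travel": [-1.4,9,0],"roll": 0},
    {"claw": 0.6,"travel": [-1.9,12,0],"roll": 0},
    {"claw": 0.6,"travel": [-2.4,15,0],"roll": 0},
    {"claw": 0.6,"travel": [-2.8,18,0],"roll": 0},
    {"claw": 0.6,"travel": [-3.2,20,0],"roll": 0},
    {"claw": 0.6,"travel": [-3.2,20.5,0],"roll": 0},
  ],
)

```text
clock: 13.25
position: [0.5027, 0.1942, 0.2031]
orientation: [[-0.225, 0.974, -0.001], [0.974, 0.225, 0.0], [0.0, -0.001, -1.0]]
ft_force: [0.9, -0.4, -3.7]
opening: 0.0505
```

```bash
python3 - <<'E'
from h import *
B,d=capture('side');save(B,'over.png')
s=get_state();print(s['position'],s['opening'],s['ft_force'])
W=cloud('side',d);m=cv2.inRange(cv2.cvtColor(B,cv2.COLOR_RGB2HSV),(100,120,40),(130,255,255));P=W[(m>0)&(d>0)]
P=P[(abs(P[:,1]-.195)<.12)&(abs(P[:,0]-.505)<.12)&(P[:,2]<.06)&(P[:,2]>-.02)]
print(len(P),P.min(0),P.max(0)); R=P[P[:,2]>.036];print(cv2.minAreaRect(R[:,:2].astype(np.float32)),len(R), np.percentile(P[P[:,2]<.012][:,2],50))
E
```

```text
[0.50314948 0.19397347 0.20314436] 0.05066272317199258 [-0.34993661  1.09164284 -3.25390786]
2375 [ 0.41315143  0.10746006 -0.0011119 ] [0.58136296 0.27825706 0.0488379 ]
((0.4986516237258911, 0.19135858118534088), (0.1619972437620163, 0.16143473982810974), 86.42982482910156) 319 0.0046629768199861685
```

View pics/over.png

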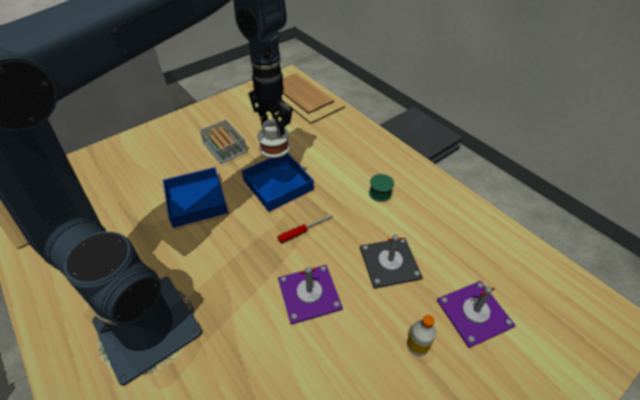

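>>> drive_tool(
  moves=[
    {"claw": 0.6,"travel": [-0.2,-0.1,-1.5],"roll": 0},
    {"claw": 0.6,"travel": [-0.4,-0.2,-4],"roll": 0},
    {"claw": 0.6,"travel": [-0.4,-0.2,-7],"roll": 0},
    {"claw": 0.6,"travel": [-0.4,-0.2,-9.5],"roll": 0},
    {"claw": 0.6,"travel": [-0.4,-0.2,-11.5],"roll": 0},
    {"claw": 0.6,"travel": [-0.4,-0.2,-13],"roll": 0},
    {"claw": 0.6,"travel": [-0.4,-0.2,-13.8],"roll": 0},
    {"claw": 0.6,"travel": [-0.4,-0.2,-13.8],"roll": 0},
  ],
)

```text
clock: 14.3
position: [0.4998, 0.19, 0.0647]
orientation: [[-0.222, 0.975, -0.001], [0.975, 0.222, -0.0], [-0.0, -0.001, -1.0]]
ft_force: [-0.6, -0.5, -2.4]
opening: 0.0505
```

>>> drive_tool(
  moves=[
    {"claw": 0.6,"travel": [0,0,-0.2],"roll": 0},
    {"claw": 0.6,"travel": [0,0,-0.4],"roll": 0},
    {"claw": 0.6,"travel": [0,0,-0.6],"roll": 0},
    {"claw": 0.6,"travel": [0,0,-0.6],"roll": 0},
  ],
)

```text
clock: 14.8
position: [0.5002, 0.1904, 0.0592]
orientation: [[-0.222, 0.975, -0.0], [0.975, 0.222, -0.0], [-0.0, -0.0, -1.0]]
ft_force: [0.0, -1.0, -3.5]
opening: 0.0504
```

>>> drive_tool(
  moves=[
    {"claw": 0.6,"travel": [0,0,-0.1],"roll": 0},
    {"claw": 0.6,"travel": [0,0,-0.2],"roll": 0},
    {"claw": 0.6,"travel": [0,0,-0.2],"roll": 0},
  ],
)

```text
clock: 15.18
position: [0.5001, 0.1903, 0.0572]
orientation: [[-0.222, 0.975, -0.0], [0.975, 0.222, -0.0], [-0.0, -0.0, -1.0]]
ft_force: [-0.1, -0.5, -3.2]
opening: 0.0504
```

>>> drive_tool(
  moves=[
    {"claw": 0.6,"travel": [0,0,-0.05],"roll": 0},
    {"claw": 0.6,"travel": [0,0,-0.1],"roll": 0},
    {"claw": 0.6,"travel": [0,0,-0.1],"roll": 0},
  ],
)

```text
clock: 15.55
position: [0.5002, 0.1903, 0.0563]
orientation: [[-0.222, 0.975, -0.0], [0.975, 0.222, -0.0], [-0.0, -0.0, -1.0]]
ft_force: [-0.2, 1.0, -4.7]
opening: 0.0505
```

>>> drive_tool(
  moves=[
    {"claw": 0.6,"travel": [0,0,-0.05],"roll": 0},
    {"claw": 0.6,"travel": [0,0,-0.1],"roll": 0},
    {"claw": 0.6,"travel": [0,0,-0.1],"roll": 0},
  ],
)

```text
clock: 15.92
position: [0.5004, 0.1904, 0.0556]
orientation: [[-0.222, 0.975, 0.0], [0.975, 0.222, 0.0], [0.0, 0.0, -1.0]]
ft_force: [-0.5, -0.3, -2.1]
opening: 0.0507
```

>>> drive_tool(
  moves=[
    {"claw": 0.6,"travel": [0,0,-0.05],"roll": 0},
    {"claw": 0.6,"travel": [0,0,-0.1],"roll": 0},
    {"claw": 0.6,"travel": [0,0,-0.1],"roll": 0},
  ],
)

```text
clock: 16.3
position: [0.5006, 0.1903, 0.0555]
orientation: [[-0.222, 0.975, 0.001], [0.975, 0.222, 0.0], [-0.0, 0.001, -1.0]]
ft_force: [-3.4, -2.3, 5.7]
opening: 0.0508
```

It has touched down: z stopped at 0.0555 and the force reversed to +5.7 N. Releasing and retreating.

>>> drive_tool(
  force=20,
  moves=[
    {"claw": 0.6,"travel": [0,0,0.1],"roll": 0},
    {"claw": 0.38,"travel": [0,0,0.1],"roll": 0},
    {"claw": 0.3,"travel": [0,0,0.1],"roll": 0},
    {"claw": 0.2,"travel": [0,0,0.1],"roll": 0},
    {"claw": 0,"travel": [0,0,0.1],"roll": 0},
    {"claw": 0,"travel": [0,0,0.1],"roll": 0},
    {"claw": 0,"travel": [0,0,0.1],"roll": 0},
  ],
)

```text
clock: 17.18
position: [0.5003, 0.1904, 0.0553]
orientation: [[-0.222, 0.975, 0.0], [0.975, 0.222, 0.0], [0.0, 0.0, -1.0]]
ft_force: [0.3, -0.0, 0.5]
opening: 0.0854
```

>>> drive_tool(
  moves=[
    {"claw": 0,"travel": [0,0,1],"roll": 0},
    {"claw": 0,"travel": [0,0,2.5],"roll": 0},
    {"claw": 0,"travel": [0,0,5],"roll": 0},
    {"claw": 0,"travel": [0,0,8],"roll": 0},
    {"claw": 0,"travel": [0,0,12],"roll": 0},
    {"claw": 0,"travel": [0,0,16],"roll": 0},
    {"claw": 0,"travel": [0,0,18],"roll": 0},
    {"claw": 0,"travel": [0,0,18],"roll": 0},
  ],
)

```text
clock: 18.18
position: [0.5018, 0.1907, 0.239]
orientation: [[-0.222, 0.975, 0.006], [0.975, 0.222, 0.002], [0.0, 0.007, -1.0]]
ft_force: [0.2, 1.0, -0.3]
opening: 0.0858
```

```bash
python3 - <<'E'
from h import *
B,d=capture('side');save(B,'end.png')
s=get_state();print(s['clock'],s['position'],s['opening'],s['ft_force'])
W=cloud('side',d);P=W[(d>0)];P=P[(abs(P[:,1]-.195)<.07)&(abs(P[:,0]-.5)<.07)]
for a,b in [(.044,.056),(.076,.09)]:
    q=P[(P[:,2]>a)&(P[:,2]<b)];q=q[np.hypot(q[:,0]-.5,q[:,1]-.191)<.055]
    print(len(q),q[:,2].mean() if len(q) else 0,cv2.minEnclosingCircle(q[:,:2].astype(np.float32)) if len(q) else 0,np.percentile(q[:,2],[5,95]))
E
```

```text
18.225 [0.50098935 0.19055171 0.23695165] 0.0852704551776588 [ 0.50260138  0.3040926  -0.83349501]
276 0.049589345254899594 ((0.4989699125289917, 0.19033369421958923), 0.045367639511823654) [0.04628807 0.05367607]
155 0.08106843145431196 ((0.4987509250640869, 0.18876153230667114), 0.026861900463700294) [0.07731602 0.08471228]
```

View pics/end.png

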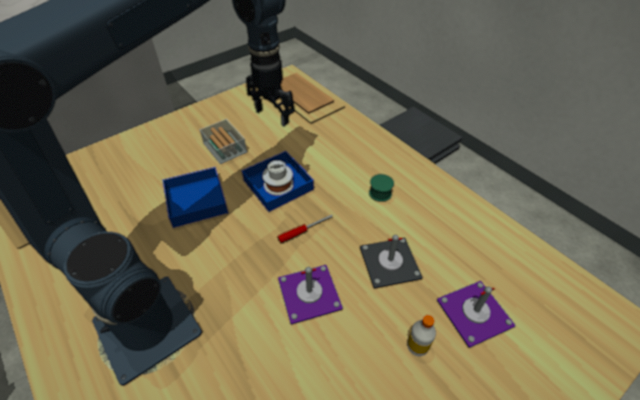

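The spool stands upright in the right-hand crate at (278,180). Its flange top measures 0.049 m and its collar top 0.081 m, matching a flat seat on the 4 mm floor. The bystanders haven't moved and the gripper is clear.

```bash
python3 -c "
from rig import *
print(job_done())"
```

```text
the job is handed in; nothing more can be done
None
```

The copper spool is off the steel stand and standing upright near the middle of the blue crate farthest to the robot's right. The job was handed in at about 18 s.

- **Unlocking:** I gripped the white collar and turned the spool about 73°, until the slot lined up with the red bar seen in both cameras. It then came straight up past the bar. The downward pull read at most 4.7 N, mostly the spool's own weight, so it was not wrenched.
- **Set-down:** It touched the crate floor at about 6 N. I then opened the jaws fully and raised the gripper about 18 cm clear.
- **Last checks:** The flange top measured about 49 mm up and the collar top about 81 mm, which fits a spool sitting flat on the crate's 4 mm floor. In the last picture the green spool, glue bottle and screwdriver were where they started.
- **Failed check:** Two of my measuring scripts stopped with errors partway. The values they would have given (a colour-based check of the bar and slot angles, and the crate outline from above) came from hand-picked pixels in both cameras and from the side camera instead. No final check failed or disagreed.

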